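# Hold a jar in the V of a one-hand jar holder

## Task

I have only one good hand for the lid of that jar: stand the jar upright on the V-shaped jar holder, between the two rubber-faced jaws, and push it towards the narrow end until it is pressed against both of them. Keep pushing with moderate hand pressure on the side of the glass from the open end of the V, with your hand beside the jar and off the lid so that I can twist it, and finish while still holding it pressed like that. Do not ram or tip the jar, and leave the pan, squeezer, whisk and spoon rest alone.

Things in the scene. Friction and masses are not known exactly. Their poses are not given: they have to be found in the camera images.
- jar_mid (a point): the sealed preserve jar, a loose upright glass cylinder with a tight steel screw lid that turns with it (0.22 to 0.43 kg in all); this point is on its axis, half-way up, 41 mm above its underside; z points up. Straight glass side 60 mm across to 56 mm up, neck 53 mm across above that, lid 59 mm across from 66 to 82 mm up (its top). It can be lifted by the lid or by the glass
- jar: the same jar with its lid; origin at the centre of its underside, z up
- jar_lid: the jar's knurled steel lid, 59 mm across, 16 mm high, part of the jar; its origin is that of the jar (centre of the jar's underside)
- jar_board: the jar holder: smooth white plastic base plate (slippery, friction about 0.25) fixed to the counter, with two wooden jaws faced in black rubber that form a V, origin on the counter under the axis of a jar that just touches both jaws, z up, x along the middle of the V from its wide open end to its narrow end, y to the left. Plate top 8 mm above the counter, from x = -110 to 65 mm and 92 mm to either side
- seat (a point): where the centre of the jar's underside sits when the jar just touches both jaws: on the plate's top face, 8 mm above the counter; axes as those of the holder
- jaw_left: the jaw on the holder's +y side, fixed to it; frame as the holder's. Each jaw's rubber face is upright, at 30 degrees to the holder's x axis (60 degrees between the faces), 40 mm high (top 48 mm above the counter), and runs from (44, 9) mm at the narrow end to (-53, 65) mm at the open end in the holder's x, y; the jaw is 20 mm thick behind its face
- jaw_right: the jaw on the -y side, mirror image of the other; frame as the holder's. Each jaw's rubber facing is springy: it gives way 1 mm for 3 N, at most 5 mm, so a pressed jar goes up to 10 mm past first touch. A level push of 8 to 25 N on the jar gives 0.3 to 0.6 of it on each jaw; off the middle line one jaw bears more and the fingers feel a sideways force: ease them sideways. Pressing down adds drag
- griddle: square dark griddle pan, 270 mm across and 34 mm high, handle 160 mm along its -x; origin at the centre of its underside; leave it alone
- squeezer: white plastic lemon squeezer with a lever press, 190 x 115 mm base, about 205 mm high, its lever reaching about 180 mm along its -x; origin near the centre of its underside; leave it alone
- whisk: steel balloon whisk lying on the counter, 250 mm long along its x, 50 mm high; origin near mid-length, on the counter; leave it alone
- spoon_rest: small round white ceramic spoon rest, 108 mm across, 16 mm high, with a short tab on its -x; origin at the centre of its underside; leave it alone
Things that resemble listed ones, but are neither listed nor needed, are in the scene too. Of the things that look like the jar, the smaller one is meant.

How it is judged:
At the end, for the whole second after the job is handed in: Ends with the fingers pushing the jar (4 to 45 N) from the V's open end, over 20 mm from its axis, nothing of the robot touching the lid; jar at rest, upright (3.4 deg), flat on the plate (3 mm), axis within 12 mm of the seat, over 2 N on each jaw (contact force between jar and jaw_left above 2 N and contact force between jar and jaw_right above 2 N and contact force between jar and the fingers between 4 and 45 N and contact force between each of the arm, the fingers and jar_lid below 0.3 N and horizontal distance between the grasp point and jar_mid above 0.02 m and x of the grasp point in the frame of jar_board below -0.01 m and horizontal distance between jar_mid and seat below 0.012 m and z of jar in the frame of seat between -0.003 and 0.003 m and angle between jar's own z axis and vertical below 0.06 rad and linear speed of jar below 0.01 m/s); the arm keeps its last pose, push and grip.
It fails at once if the jar is tipped over 30 degrees (angle between jar's own z axis and vertical above 0.52 rad).
It fails at once if the jar is rammed into a jaw with over 60 N (contact force between jar and jaw_left above 60 N or contact force between jar and jaw_right above 60 N).
It fails at once if the pan, squeezer, whisk or spoon rest is moved by over 30 mm (distance of any of griddle, squeezer, whisk, spoon_rest from where it was at the start of the episode above 0.03 m).
It also fails if it takes over 58 s, if anything falls off the work surface, if the arm or the gripper's body presses on something with over 40 N, if the wrist force passes 120 N, or if a joint passes its speed limit or range.

## Robot

A 6-joint arm with a two-finger parallel gripper is mounted at the origin on the work surface. World frame = base frame: x ahead of the robot, y to its left, z up, the work surface at z = 0. Lengths are in m, angles in rad, forces in N, time in s.
With the tool pointing down it reaches from about 0.3 to 0.95 m from the base axis. Payload 3.1 kg.
Tool frame: the origin (TCP) lies between the finger pads; the fingertips stand 19 mm ahead of it and the grasp point (between the pads) is the TCP; z points along the fingers, y is the direction in which the jaws open and shut (so a half turn about z gives the same grasp; the last joint's range is limited). The gripper opens to 85 mm and grips with 20 to 120 N. Pads are 22 mm wide; open, the fingers measure 114 mm over their backs; the gripper's body (76 mm by 85 mm) begins 54 mm behind the grasp point. The pads swing forward as they close: fully open they stand 13 mm farther back than shut.
Start: joints at [1.112, 0.308, 1.634, -0, 1.2, -0.07], TCP at [0.237, 0.578, 0.25] pointing down, gripper open.
Joint ranges: [-3.06, 3.06], [-0.79, 1.96], [0.05, 2.63], [-1.19, 4.34], [0.05, 2.64], [-2.94, 2.94]. Speed limits (rad/s): [2.79, 2.79, 3.14, 3.14, 3.14, 3.14].

## Interface

Orientations are given as a unit quaternion [w, x, y, z].
In Python, from cell import read_state, snapshot, camera_params, hand_in gives the robot as it stands.
- The arm moves only by the shell command python3 -m crank 'ROWS' [FORCE]. ROWS is JSON, a list of rows, each a list of 7 numbers: the finger opening in m, from 0 to 0.0854, then the shift along the tool's x, y, z in m, then the turn, a rotation vector about the tool's x, y, z in rad. A call has 1 to 20 rows; each row is the pose to reach, as a shift and turn from the pose commanded when the call began, along the tool's axes at that moment; what a row does not reach only later rows make up. A row lasts 1/10 s, in which the tool goes at most 50 mm and 8.59 degrees, less where a joint would pass 70% of its speed; a pose out of reach is approached as far as the arm can. A call with a gripper value outside its range is refused whole. The fingers move at their own pace and stop on an object; FORCE is the grip in N (left out, the last holds). Time passes only in rows, so rows that repeat a pose let the fingers close. It gives the time, the measured TCP pose, the force and the opening at its end, in the units of the state.
- read_state(): the state, without advancing time (a new reading comes with each control period).
- snapshot(name): name is "scene" or "side" or "wrist"; returns the picture (480x640x3 uint8, blue, green, red); there is no depth.
- camera_params(name): a dict with "fx", "fy", "cx", "cy" (pixels), "eye" and "attitude" of the camera in the world; the wrist camera has in their place "hand_eye" (4x4, takes a point from camera to tool coordinates, whose origin is the TCP and whose axes are the flange's). Camera axes: x right, y down, z forward; pixel columns grow to the right and rows downward; lengths in m; the calibration is good to about 2 mm. A picture is of the moment at which its call begins: read the wrist's pose just before it. camera_params takes no time and is no camera call.
- hand_in(): hands the job in, once; it reports no verdict.
The state is a dict: "t": time; "joints": joint angles; "qvel": joint speeds; "tau": joint torques, N m; "tcp_pos": TCP position; "tool_rot": TCP orientation; "wrist_force": force on the tool from outside, world axes, zero at the start; "wrist_torque": the same for the moment, N m; "width": finger opening in m.
Only numpy, scipy, OpenCV 4.12 (cv2) and the standard library are available. Lean on these libraries where they do the work, as an engineer would, in place of code of your own. Each camera call takes 0.05 s, during which the arm holds its last target. There are 200 camera calls.

## Working session

There is one attempt and no reset: what is moved stays moved. The work goes in short steps, Python scripts to look and compute and a shell command to move; the robot and the scene stay as the last step left them, time stands still between calls to the robot, and variables do not carry over. Pictures are saved under pics/ and viewed, about 8 in all and at most 12, crops included, and the job is handed in when it is done.

```bash
ls; mkdir -p pics
python3 - <<'E'
from cell import *
import cv2,numpy as np
s=read_state();print(s)
a=snapshot("scene");b=snapshot("side")
cv2.imwrite("pics/scene1.png",a);cv2.imwrite("pics/side1.png",b)
for n in("scene","side","wrist"):print(n,camera_params(n))
E
```

```text
pics
{'t': 0.0, 'joints': array([ 1.11230108e+00,  3.09012938e-01,  1.63522527e+00,  1.53248505e-05,
        1.19967352e+00, -6.96923882e-02]), 'qvel': array([ 0.0010164 , -0.00081052, -0.0014143 ,  0.00116886,  0.00070347,
       -0.00061435]), 'tau': array([-9.15165219e-04, -4.15249801e+01, -2.76665175e+01, -1.36710628e-05,
        1.03658071e-02,  1.21891190e-06]), 'tcp_pos': array([0.23659197, 0.57763515, 0.24902363]), 'tool_rot': array([-3.09569392e-04,  1.93181879e-01,  9.81162279e-01, -1.11747213e-03]), 'wrist_force': array([ 0.65136775, -0.54948417, -0.98024153]), 'wrist_torque': array([0.01124363, 0.02505983, 0.00681237]), 'width': 0.08544819356133761}
scene {'fx': 571.3999091317982, 'fy': 571.3999091317982, 'cx': 319.0102215923489, 'cy': 235.20650364316478, 'eye': array([1.73311602, 0.40860568, 1.18263541]), 'attitude': array([-0.22675344,  0.54996076,  0.73826754, -0.31794196])}
side {'fx': 441.8071254581792, 'fy': 441.8071254581792, 'cx': 322.7000119486794, 'cy': 242.9428626303284, 'eye': array([-0.05426335, -0.6014131 ,  1.07414499]), 'attitude': array([-0.34267378,  0.86052868, -0.34810047,  0.14453768])}
wrist {'fx': 431.08162503945294, 'fy': 431.08162503945294, 'cx': 318.3514172993189, 'cy': 240.24206553500937, 'hand_eye': array([[-7.48385021e-04, -9.47386816e-01, -3.20090084e-01,
         8.32417825e-02],
       [ 9.99999422e-01, -4.62103747e-04, -9.70331815e-04,
        -3.19283522e-05],
       [ 7.71364742e-04, -3.20090625e-01,  9.47386614e-01,
        -1.24832815e-01],
       [ 0.00000000e+00,  0.00000000e+00,  0.00000000e+00,
         1.00000000e+00]])}
```

View pics/scene1.png

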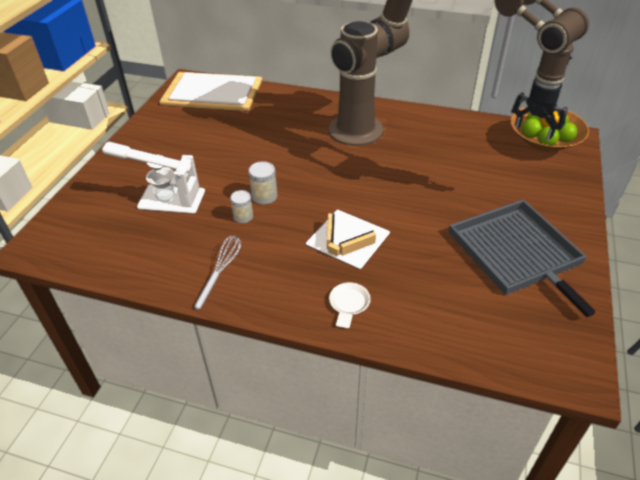

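View pics/side1.png

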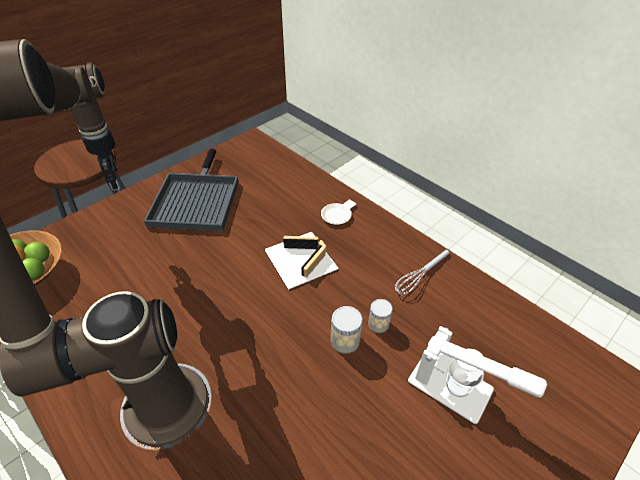

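The scene view shows the small jar at about (242,207) and the holder at about (348,238). In the side view they are at (380,315) and (302,260). I'll zoom in on both to measure them.

```bash
cat > h.py <<'E'
import numpy as np,cv2
from cell import *
from scipy.spatial.transform import Rotation as R
def rot(q): return R.from_quat([q[1],q[2],q[3],q[0]]).as_matrix()
def cam(n,s=None):
    p=camera_params(n); K=np.array([[p['fx'],0,p['cx']],[0,p['fy'],p['cy']],[0,0,1]])
    if n!='wrist': return K,rot(p['attitude']),p['eye']
    s=s or read_state(); T=p['hand_eye'];A=rot(s['tool_rot'])
    return K,A@T[:3,:3],A@T[:3,3]+s['tcp_pos']
def plane(c,uv,z):
    K,A,e=c; uv=np.atleast_2d(uv).astype(float)
    d=(A@np.linalg.inv(K)@np.c_[uv,np.ones(len(uv))].T).T
    return e+d*((z-e[2])/d[:,2])[:,None]
def proj(c,P):
    K,A,e=c; q=(K@A.T@(np.atleast_2d(P)-e).T).T
    return q[:,:2]/q[:,2:]
E
python3 - <<'E'
from h import *
a=cv2.imread("pics/scene1.png");b=cv2.imread("pics/side1.png")
A=cv2.resize(a[180:280,220:400],None,fx=4.4,fy=4.4,interpolation=cv2.INTER_CUBIC)[:,:792]
B=cv2.resize(b[225:355,260:400],None,fx=4.4,fy=4.4,interpolation=cv2.INTER_CUBIC)
cv2.imwrite("pics/zA.png",A);cv2.imwrite("pics/zB.png",B);print(A.shape,B.shape)
for n,im,roi in(("scene",a,(205,270,300,395)),("side",b,(228,292,260,342))):
    c=cam(n);hsv=cv2.cvtColor(im,cv2.COLOR_BGR2HSV)
    m=((hsv[...,1]<60)&(hsv[...,2]>150)).astype(np.uint8)*255
    z=np.zeros_like(m);y0,y1,x0,x1=roi;z[y0:y1,x0:x1]=m[y0:y1,x0:x1]
    ct=np.vstack([k for k in cv2.findContours(z,0,1)[0] if cv2.contourArea(k)>15])
    hull=cv2.convexHull(ct); P=cv2.approxPolyDP(hull,5,True)[:,0]
    W=plane(c,P,.008)
    print(n,P.tolist(),W[:,:2].round(4).tolist(),np.linalg.norm(np.roll(W,-1,0)-W,axis=1).round(3))
E
```

```text
(440, 792, 3) (572, 616, 3)
scene [[336, 210], [389, 231], [360, 268], [306, 244]] [[0.4542, 0.0544], [0.5012, 0.2314], [0.6703, 0.185], [0.6219, 0.0111]] [0.183 0.175 0.181 0.173]
side [[338, 268], [288, 289], [265, 249], [312, 232]] [[0.6224, 0.0075], [0.4532, 0.0541], [0.5077, 0.2309], [0.6737, 0.1818]] [0.175 0.185 0.173 0.182]
```

View pics/zA.png

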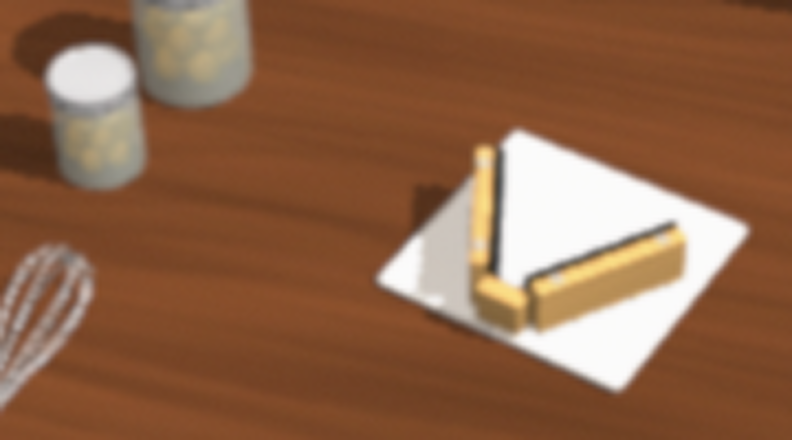

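View pics/zB.png

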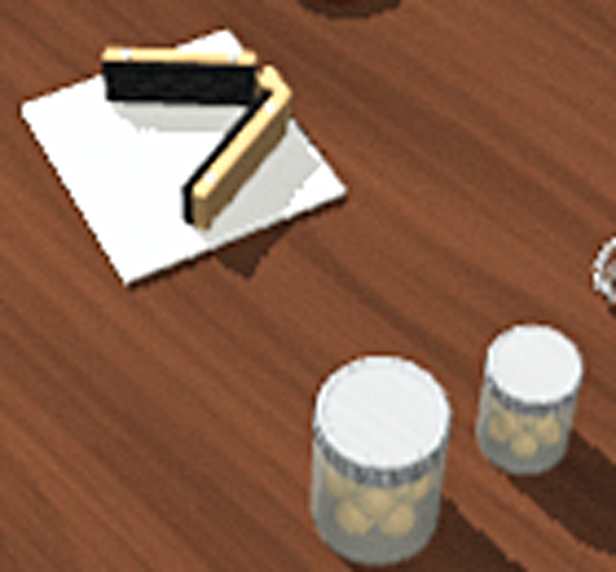

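The narrow end lies next to the plate edge between (306,244) and (360,268), so the V opens back towards the robot. That puts holder yaw at about -15.7° and the seat near (0.585, 0.114). Both views agree and the plate measures 175 x 184 mm. Next I'll locate the jar from its lid.

Run:
```python
from h import *
for n,(y0,y1,x0,x1) in(("scene",(188,223,228,254)),("side",(296,335,366,394))):
    im=cv2.imread(f"pics/{n}1.png");c=cam(n);hsv=cv2.cvtColor(im,cv2.COLOR_BGR2HSV)
    m=np.zeros(im.shape[:2],np.uint8);m[y0:y1,x0:x1]=((hsv[...,1]<30)&(hsv[...,2]>195))[y0:y1,x0:x1]*255
    k=max(cv2.findContours(m,0,1)[0],key=cv2.contourArea)
    W=plane(c,k[:,0],.082); (cx,cy),r=cv2.minEnclosingCircle(W[:,:2].astype(np.float32).reshape(-1,1,2))
    print(n,"lid",cx,cy,2*r,cv2.boundingRect(k))
    # big jar approx base centre
for n,uv in(("scene",(263,170)),("side",(347,318))): print(n,"big lid",plane(cam(n),uv,.12))
s=read_state();A=rot(s['tool_rot']);print(A.round(3))
```

```text
scene lid 0.5571450591087341 -0.21596257388591766 0.05715452879667282 (232, 191, 18, 12)
side lid 0.5601760149002075 -0.21439233422279358 0.05793573334813118 (371, 299, 21, 18)
scene big lid [[ 0.46092412 -0.17491407  0.12      ]]
side big lid [[ 0.44745905 -0.19036229  0.12      ]]
[[-0.925  0.379 -0.001]
 [ 0.379  0.925 -0.002]
 [ 0.    -0.002 -1.   ]]
```

Jar at (0.559, -0.215), with a lid diameter of 57–58 mm (59 mm given) in both views. I'll move above it and turn the hand to suit the holder.

```bash
python3 -m crank '[[0.085,-0.1,-0.102,0,0,0,-0.05],[0.085,-0.598,-0.612,0,0,0,-0.115],[0.085,-0.598,-0.612,0,0,0,-0.115],[0.085,-0.598,-0.612,0,0,0,-0.115],[0.085,-0.598,-0.612,0,0,0,-0.115],[0.085,-0.598,-0.612,0,0,0,-0.115],[0.085,-0.598,-0.612,0,0,0,-0.115],[0.085,-0.598,-0.612,0,0,0,-0.115],[0.085,-0.598,-0.612,0,0,0,-0.115],[0.085,-0.598,-0.612,0,0,0,-0.115],[0.085,-0.598,-0.612,0,0,0,-0.115],[0.085,-0.598,-0.612,0,0,0,-0.115],[0.085,-0.598,-0.612,0,0,0,-0.115],[0.085,-0.598,-0.612,0,0,0,-0.115],[0.085,-0.598,-0.612,0,0,0,-0.115],[0.085,-0.598,-0.612,0,0,0,-0.115],[0.085,-0.598,-0.612,0,0,0,-0.115],[0.085,-0.598,-0.612,0,0,0,-0.115],[0.085,-0.598,-0.612,0,0,0,-0.115],[0.085,-0.598,-0.612,0,0,0,-0.115]]'
python3 - <<'E'
from h import *
s=read_state();A=rot(s['tool_rot']);print(A.round(3),s['wrist_force'],s['joints'].round(2))
c=cam('wrist',s);im=snapshot('wrist');cv2.imwrite('pics/w1.png',im)
print("expected lid px",proj(c,[.5587,-.2152,.082]))
print("to lid, tool axes",A.T@(np.array([.5587,-.2152,.074])-s['tcp_pos']))
E
```

```text
t: 2.1
tcp_pos: [0.5575, -0.2136, 0.2495]
tool_rot: [-0.001, 0.136, 0.991, 0.001]
wrist_force: [0.0, 0.3, 0.1]
width: 0.0855
[[-0.963  0.27  -0.002]
 [ 0.27   0.963  0.002]
 [ 0.002  0.001 -1.   ]] [0.02389479 0.33955347 0.09271112] [-0.44  0.26  1.7   0.    1.19 -1.74]
expected lid px [[316.68737134 222.12648622]]
to lid, tool axes [-0.00201741 -0.00140026  0.17548664]
```

View pics/w1.png

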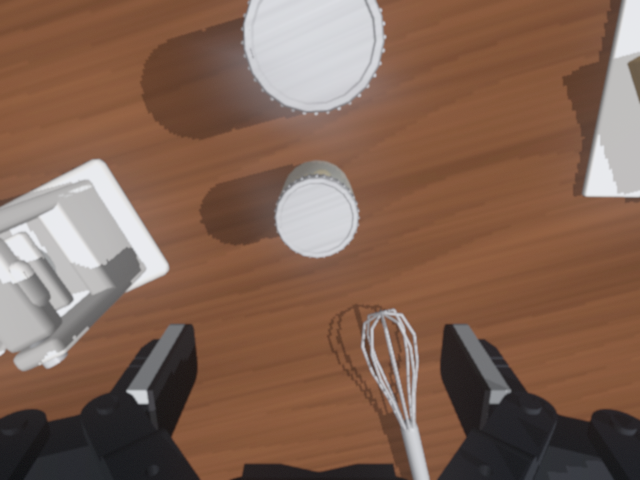

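The wrist view shows the lid at about (317,217), 5 px (about 3 mm) from the prediction. The squeezer corner at (168,265) and the whisk top at (385,315) are clear of the fingers. I'll descend and grip the lid.

```bash
python3 -m crank '[[0.085,0,-0.0015,0.04,0,0,0],[0.085,0,-0.0015,0.08,0,0,0],[0.085,0,-0.0015,0.11,0,0,0],[0.085,0,-0.0015,0.135,0,0,0],[0.085,0,-0.0015,0.155,0,0,0],[0.085,0,-0.0015,0.168,0,0,0],[0.085,0,-0.0015,0.175,0,0,0],[0.085,0,-0.0015,0.175,0,0,0],[0.05,0,-0.0015,0.175,0,0,0],[0.05,0,-0.0015,0.175,0,0,0],[0.05,0,-0.0015,0.175,0,0,0],[0.05,0,-0.0015,0.175,0,0,0],[0.05,0,-0.0015,0.175,0,0,0],[0.05,0,-0.0015,0.175,0,0,0]]' 40
```

```text
t: 3.55
tcp_pos: [0.5592, -0.2164, 0.0771]
tool_rot: [0.001, 0.137, 0.991, -0.0]
wrist_force: [-0.2, 2.6, 5.0]
width: 0.0579
```

```bash
python3 -m crank '[[0.05,0,0,-0.02,0,0,0],[0.05,0,0,-0.06,0,0,0],[0.05,0,0,-0.1,0,0,0],[0.05,0.009,0.033,-0.1,0,0,0],[0.05,0.019,0.07,-0.1,0,0,0],[0.05,0.031,0.112,-0.1,0,0,0],[0.05,0.043,0.155,-0.1,0,0,0],[0.05,0.055,0.2,-0.1,0,0,0],[0.05,0.067,0.243,-0.1,0,0,0],[0.05,0.077,0.28,-0.1,0,0,0],[0.05,0.085,0.308,-0.1,0,0,0],[0.05,0.0896,0.325,-0.1,0,0,0],[0.05,0.0896,0.325,-0.1,0,0,0],[0.05,0.0896,0.325,-0.1,0,0,0]]'
python3 - <<'E'
from h import *
s=read_state();A=rot(s['tool_rot']);print(A.round(3),s['wrist_force'])
b=snapshot('side');cv2.imwrite('pics/side2.png',b)
w=snapshot('wrist');cv2.imwrite('pics/w2.png',w)
cv2.imwrite('pics/m2.png',np.hstack([w[:, :],cv2.resize(b[130:330,180:380],(480,480))])[:,:] if 0 else np.hstack([cv2.resize(w,(400,300)),cv2.resize(b[150:330,190:430],(400,300))]))
E
```

```text
t: 4.95
tcp_pos: [0.5587, 0.1208, 0.1743]
tool_rot: [-0.001, 0.136, 0.991, -0.001]
wrist_force: [1.0, -1.0, -4.4]
width: 0.0573
[[-0.963  0.269 -0.002]
 [ 0.269  0.963 -0.001]
 [ 0.001 -0.002 -1.   ]] [ 0.992258   -0.98875627 -4.40073932]
```

View pics/m2.png

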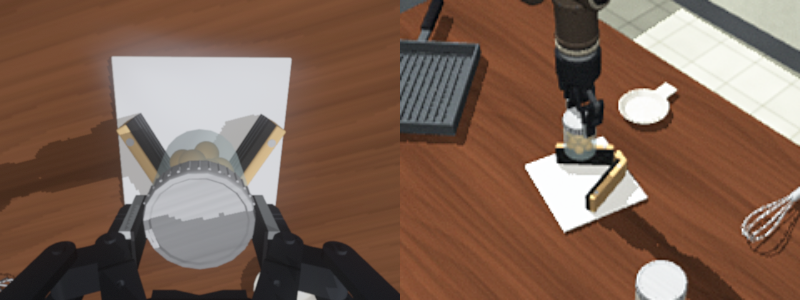

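The jar hangs upright, centred between the jaws: their open ends are at (120,130) and (283,130) in the wrist half, and the lid centre is at x of about 200. I'll lower it.

```bash
python3 -m crank '[[0.05,0,0,0.02,0,0,0],[0.05,0,0,0.045,0,0,0],[0.05,0,0,0.065,0,0,0],[0.05,0,0,0.077,0,0,0],[0.05,0,0,0.083,0,0,0],[0.05,0,0,0.086,0,0,0],[0.05,0,0,0.088,0,0,0],[0.05,0,0,0.088,0,0,0]]'
```

```text
t: 5.85
tcp_pos: [0.5602, 0.121, 0.088]
tool_rot: [0.001, 0.137, 0.991, 0.0]
wrist_force: [-0.5, -0.2, -3.2]
width: 0.0574
```

```bash
python3 -m crank '[[0.05,0,0,0.001,0,0,0],[0.05,0,0,0.002,0,0,0],[0.05,0,0,0.003,0,0,0],[0.05,0,0,0.003,0,0,0]]'
```

```text
t: 6.25
tcp_pos: [0.5601, 0.1212, 0.0852]
tool_rot: [0.001, 0.136, 0.991, 0.0]
wrist_force: [-0.8, -0.1, 0.6]
width: 0.0579
```

It has landed: the force went from -3.2 to +0.6 N at the expected height of 0.085. Now release, rise, and check.

```bash
python3 -m crank '[[0.085,0,0,0,0,0,0],[0.085,0,0,0,0,0,0],[0.085,0,0,0,0,0,0],[0.085,0,0,0,0,0,0],[0.085,0,0,-0.01,0,0,0],[0.085,0,0,-0.04,0,0,0],[0.085,0,0,-0.08,0,0,0],[0.085,0,0,-0.12,0,0,0],[0.085,0,0,-0.12,0,0,0],[0.085,0,0,-0.12,0,0,0]]'
python3 - <<'E'
from h import *
s=read_state();c=cam('wrist',s);w=snapshot('wrist');cv2.imwrite('pics/w3.png',w)
print(s['tcp_pos'],proj(c,[[.56,.121,.09],[.5847,.1136,.008]]))
E
```

```text
t: 7.25
tcp_pos: [0.5606, 0.1211, 0.2064]
tool_rot: [0.002, 0.136, 0.991, 0.001]
wrist_force: [-0.3, 0.3, -0.9]
width: 0.085
[0.56059301 0.12114134 0.20644769] [[317.84741694 241.49496735]
 [317.34480509 238.488156  ]]
```

View pics/w3.png

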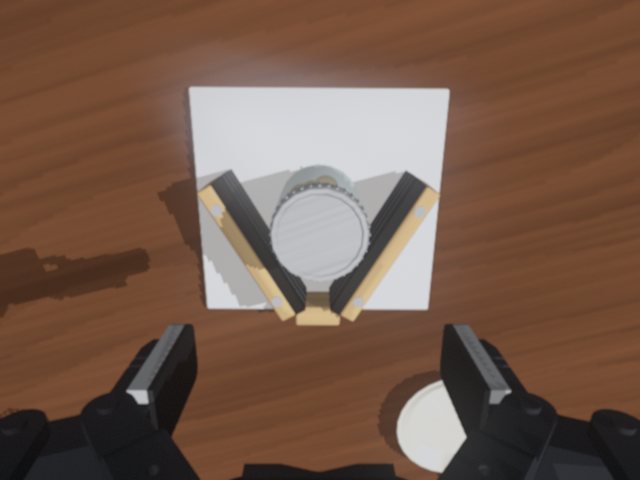

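The jar stands upright at (320,235), 25 mm short of the seat and on the midline. Next I'll close the fingers, back off to the open end, tilt the hand 35° away from the lid, and go down behind the jar.

```bash
python3 -m crank '[[0,0.03,0,0,0,0,0],[0,0.06,0,0,0,-0.12,0],[0,0.075,0,0,0,-0.25,0],[0,0.075,0,0,0,-0.37,0],[0,0.075,0,0,0,-0.49,0],[0,0.075,0,0.02,0,-0.61,0],[0,0.075,0,0.06,0,-0.61,0],[0,0.075,0,0.1,0,-0.61,0],[0,0.075,0,0.13,0,-0.61,0],[0,0.075,0,0.15,0,-0.61,0],[0,0.075,0,0.16,0,-0.61,0],[0,0.075,0,0.162,0,-0.61,0],[0,0.075,0,0.162,0,-0.61,0]]'
python3 - <<'E'
from h import *
s=read_state();A=rot(s['tool_rot']);print(A.round(3),s['wrist_force'],s['wrist_torque'].round(2),s['width'])
hx=np.array([.9627,-.2706,0]);hy=np.array([.2706,.9627,0]);d=s['tcp_pos']-[.5847,.1136,0];print('holder xy',d@hx,d@hy,'hx in tool',A.T@hx,'hy',A.T@hy)
b=snapshot('side');a=snapshot('scene')
cv2.imwrite('pics/m3.png',np.hstack([cv2.resize(a[170:290,270:430],(400,300)),cv2.resize(b[170:320,230:430],(400,300))]))
E
```

```text
t: 8.6
tcp_pos: [0.4924, 0.1484, 0.0699]
tool_rot: [0.274, 0.133, 0.952, -0.044]
wrist_force: [-0.1, 0.4, 0.4]
width: 0.0002
[[-0.815  0.278  0.509]
 [ 0.229  0.961 -0.157]
 [-0.533 -0.012 -0.846]] [-0.10343639  0.37024963  0.38207035] [ 0.01  0.27 -0.02] 0.0001603511853024195
holder xy -0.09827573007615355 0.008560509386063491 hx in tool [-0.84625483  0.00727332  0.53274339] hy [-9.90185436e-05  9.99912476e-01 -1.38086798e-02]
```

View pics/m3.png

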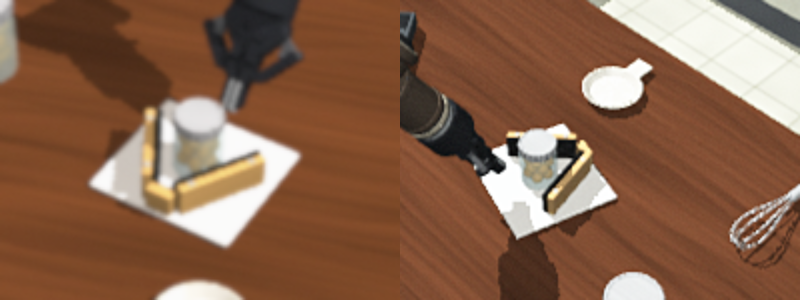

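The hand is behind the jar and clear of the lid, but the move hadn't finished. I'll let it settle and re-read.

```bash
python3 -m crank '[[0,0,0,0,0,0,0],[0,0,0,0,0,0,0],[0,0,0,0,0,0,0]]'
cat > st.py <<'E'
from h import *
s=read_state();A=rot(s['tool_rot'])
hx=np.array([.9627,-.2706,0]);hy=np.array([.2706,.9627,0]);d=s['tcp_pos']-[.5847,.1136,0]
print('holder xyz',(d@hx).round(4),(d@hy).round(4),d[2].round(4),'tilt',np.degrees(np.arcsin(A[:,2]@hx)).round(1))
print('hx,hy,Z in tool',(A.T@hx).round(3),(A.T@hy).round(3),A[2].round(3))
F=s['wrist_force'];print('F hx,hy,z',(F@hx).round(2),(F@hy).round(2),F[2].round(2))
E
python3 st.py
```

```text
t: 9.0
tcp_pos: [0.4926, 0.1486, 0.0705]
tool_rot: [0.274, 0.133, 0.951, -0.044]
wrist_force: [0.4, 0.5, 0.2]
width: -0.0001
holder xyz -0.0981 0.0088 0.0705 tilt 32.2
hx,hy,Z in tool [-0.846  0.007  0.533] [ 0.     1.    -0.013] [-0.533 -0.011 -0.846]
F hx,hy,z 0.26 0.56 0.15
```

```bash
python3 -m crank '[[0,0.003,-0.003,0.008,0,0,0],[0,0.007,-0.006,0.016,0,0,0],[0,0.0127,-0.0085,0.0258,0,0,0],[0,0.0127,-0.0085,0.0258,0,0,0],[0,0.0127,-0.0085,0.0258,0,0,0],[0,0.0127,-0.0085,0.0258,0,0,0]]'
python3 st.py; python3 -c "
from cell import *;print(read_state()['joints'].round(2))"
```

```text
t: 9.6
tcp_pos: [0.4958, 0.1428, 0.0546]
tool_rot: [0.262, 0.135, 0.955, -0.046]
wrist_force: [-0.1, -0.7, -0.4]
width: 0.0001
holder xyz -0.0935 0.004 0.0546 tilt 30.8
hx,hy,Z in tool [-0.859  0.011  0.512] [ 0.001  1.    -0.02 ] [-0.513 -0.017 -0.858]
F hx,hy,z 0.14 -0.7 -0.38
[ 0.39  0.3   2.27 -1.19  0.36  0.19]
```

Joint 4 hit its lower limit (-1.19), because the tilt nearly straightens the wrist. I'll reduce the tilt to about 22°, where the body still clears the lid.

```bash
python3 -m crank '[[0,0,0,0,0,0.08,0],[0,0,-0.001,0,0,0.15,0],[0,0,-0.004,0.005,0,0.15,0],[0,0,-0.004,0.0102,0,0.15,0],[0,0,-0.004,0.0102,0,0.15,0],[0,0,-0.004,0.0102,0,0.15,0]]'
python3 st.py; python3 -c "
from cell import *;print(read_state()['joints'].round(2))"
```

```text
t: 10.2
tcp_pos: [0.4989, 0.1372, 0.0454]
tool_rot: [0.189, 0.137, 0.972, -0.036]
wrist_force: [-0.4, -0.1, -0.7]
width: 0.0004
holder xyz -0.089 -0.0005 0.0454 tilt 22.2
hx,hy,Z in tool [-0.926  0.011  0.378] [ 0.003  1.    -0.021] [-0.378 -0.018 -0.926]
F hx,hy,z -0.36 -0.17 -0.65
[ 0.32  0.32  2.2  -0.67  0.38 -0.38]
```

Pose is good: tilt 22.2°, on the midline, z = 45 mm, joint 4 free. Now I'll push slowly along the holder's x.

```bash
python3 -m crank '[[0,-0.007,0,0.0028,0,0,0],[0,-0.0125,0,0.0051,0,0,0],[0,-0.0148,0,0.006,0,0,0],[0,-0.0167,0,0.0068,0,0,0],[0,-0.0185,0,0.0076,0,0,0],[0,-0.0204,0,0.0083,0,0,0],[0,-0.0222,0,0.0091,0,0,0],[0,-0.0241,0,0.0098,0,0,0],[0,-0.0259,0,0.0106,0,0,0],[0,-0.0278,0,0.0113,0,0,0],[0,-0.0296,0,0.0121,0,0,0],[0,-0.0315,0,0.0129,0,0,0],[0,-0.0333,0,0.0136,0,0,0],[0,-0.0333,0,0.0136,0,0,0],[0,-0.0333,0,0.0136,0,0,0]]'
python3 st.py
```

```text
t: 11.7
tcp_pos: [0.5346, 0.1272, 0.0461]
tool_rot: [0.19, 0.138, 0.971, -0.036]
wrist_force: [-0.7, 0.4, 0.4]
width: -0.0
holder xyz -0.052 -0.0004 0.0461 tilt 22.3
hx,hy,Z in tool [-0.925  0.011  0.379] [ 0.004  1.    -0.02 ] [-0.379 -0.017 -0.925]
F hx,hy,z -0.82 0.18 0.36
```

```bash
python3 -m crank '[[0,-0.0009,0,0.0004,0,0,0],[0,-0.0019,0,0.0008,0,0,0],[0,-0.0028,0,0.0011,0,0,0],[0,-0.0037,0,0.0015,0,0,0],[0,-0.0046,0,0.0019,0,0,0],[0,-0.0056,0,0.0023,0,0,0],[0,-0.0056,0,0.0023,0,0,0],[0,-0.0056,0,0.0023,0,0,0]]'
python3 st.py
```

```text
t: 12.5
tcp_pos: [0.5395, 0.1253, 0.0458]
tool_rot: [0.189, 0.138, 0.972, -0.036]
wrist_force: [-4.8, 0.7, 2.8]
width: -0.0001
holder xyz -0.0467 -0.001 0.0458 tilt 22.2
hx,hy,Z in tool [-0.926  0.011  0.378] [ 0.004  1.    -0.021] [-0.378 -0.018 -0.926]
F hx,hy,z -4.87 -0.6 2.8
```

Pressing has begun, at about 5 N. I'll continue in 1 mm steps.

```bash
python3 -m crank '[[0,-0.0009,0,0.0004,0,0,0],[0,-0.0019,0,0.0008,0,0,0],[0,-0.0028,0,0.0011,0,0,0],[0,-0.0037,0,0.0015,0,0,0],[0,-0.0037,0,0.0015,0,0,0],[0,-0.0037,0,0.0015,0,0,0]]'
python3 st.py
```

```text
t: 13.1
tcp_pos: [0.5416, 0.1242, 0.0456]
tool_rot: [0.188, 0.138, 0.972, -0.037]
wrist_force: [-11.8, 2.3, 10.4]
width: -0.0001
holder xyz -0.0444 -0.0015 0.0456 tilt 22.1
hx,hy,Z in tool [-0.927  0.012  0.376] [ 0.004  1.    -0.022] [-0.376 -0.019 -0.926]
F hx,hy,z -12.0 -0.96 10.36
```

The push is 12 N, but there is also 10 N of downward drag on the jar. I'll raise the hand about 1.5 mm while pressing 1 mm more, and ease slightly to -y.

```bash
python3 -m crank '[[0,-0.0003,0,-0.0007,0,0,0],[0,-0.0006,-0.0003,-0.0014,0,0,0],[0,-0.0015,-0.0005,-0.001,0,0,0],[0,-0.0015,-0.0005,-0.001,0,0,0],[0,-0.0015,-0.0005,-0.001,0,0,0]]'
python3 st.py
```

```text
t: 13.6
tcp_pos: [0.5416, 0.1234, 0.0459]
tool_rot: [0.187, 0.138, 0.972, -0.037]
wrist_force: [-10.4, 3.0, 4.1]
width: 0.0001
holder xyz -0.0441 -0.0022 0.0459 tilt 22.0
hx,hy,Z in tool [-0.927  0.012  0.374] [ 0.004  1.    -0.023] [-0.374 -0.02  -0.927]
F hx,hy,z -10.81 0.06 4.14
```

```bash
python3 -m crank '[[0,-0.0009,0,-0.0001,0,0,0],[0,-0.0019,0,-0.0002,0,0,0],[0,-0.0027,0,-0.0002,0,0,0],[0,-0.0027,0,-0.0002,0,0,0],[0,-0.0027,0,-0.0002,0,0,0],[0,-0.0027,0,-0.0002,0,0,0]]'
python3 st.py
python3 - <<'E'
from h import *
b=snapshot('side');a=snapshot('scene')
cv2.imwrite('pics/a4.png',a);cv2.imwrite('pics/b4.png',b)
cv2.imwrite('pics/m4.png',np.hstack([cv2.resize(a[180:270,290:410],(400,300)),cv2.resize(b[210:300,250:370],(400,300))]))
for n,(y0,y1,x0,x1),im in(("scene",(200,250,325,375),a),("side",(225,275,280,335),b)):
    print(n,'seat+3mm lid top expected px',proj(cam(n),[.5876,.1128,.09]).round(1), 'seat',proj(cam(n),[.5847,.1136,.09]).round(1))
E
```

```text
t: 14.2
tcp_pos: [0.5423, 0.1225, 0.0461]
tool_rot: [0.186, 0.138, 0.972, -0.037]
wrist_force: [-11.7, 3.7, 2.3]
width: 0.0001
holder xyz -0.0433 -0.0029 0.0461 tilt 21.8
hx,hy,Z in tool [-0.928  0.012  0.372] [ 0.004  1.    -0.024] [-0.372 -0.021 -0.928]
F hx,hy,z -12.29 0.4 2.28
scene seat+3mm lid top expected px [[343.2 222.2]] seat [[343.8 221.6]]
side seat+3mm lid top expected px [[306.9 238.1]] seat [[306.  238.5]]
```

View pics/m4.png

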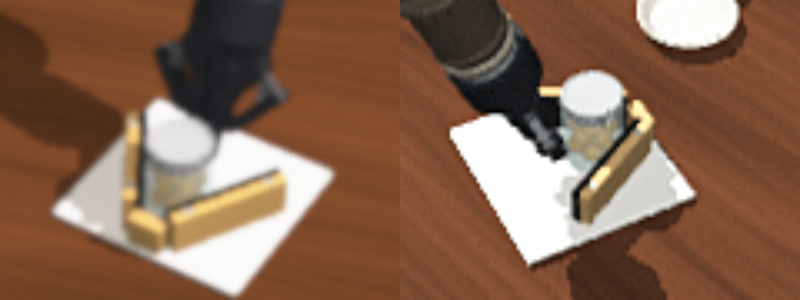

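The jar is upright against both jaws, with the lid centre at about (344.6,222) in the scene and (307.6,239) in the side view. The predictions for seat +3 mm were (343.2,222.2) and (306.9,238.1). The hand is clear of the lid. I'll add a slight push and check that it holds steady.

```bash
python3 -m crank '[[0,-0.001,0,0.0001,0,0,0],[0,-0.0018,0,0.0002,0,0,0],[0,-0.0018,0,0.0002,0,0,0],[0,-0.0018,0,0.0002,0,0,0],[0,-0.0018,0,0.0002,0,0,0]]'; python3 st.py
python3 -m crank '[[0,0,0,0,0,0,0],[0,0,0,0,0,0,0],[0,0,0,0,0,0,0],[0,0,0,0,0,0,0],[0,0,0,0,0,0,0],[0,0,0,0,0,0,0],[0,0,0,0,0,0,0],[0,0,0,0,0,0,0]]'; python3 st.py
```

```text
t: 14.8
tcp_pos: [0.5429, 0.1219, 0.0461]
tool_rot: [0.185, 0.138, 0.972, -0.038]
wrist_force: [-14.7, 3.9, 3.5]
width: -0.0
holder xyz -0.0425 -0.0033 0.0461 tilt 21.7
hx,hy,Z in tool [-0.929  0.013  0.37 ] [ 0.004  1.    -0.025] [-0.37  -0.022 -0.929]
F hx,hy,z -15.17 -0.24 3.54
t: 15.6
tcp_pos: [0.5429, 0.122, 0.0461]
tool_rot: [0.185, 0.138, 0.972, -0.038]
wrist_force: [-14.6, 4.5, 3.6]
width: -0.0
holder xyz -0.0425 -0.0033 0.0461 tilt 21.7
hx,hy,Z in tool [-0.929  0.013  0.37 ] [ 0.004  1.    -0.025] [-0.37  -0.022 -0.929]
F hx,hy,z -15.28 0.4 3.61
```

It holds steady at 15 N, with a sideways force under 0.5 N, so I'm handing in.

```bash
python3 -c "
from cell import hand_in;print(hand_in())"
```

```text
the job is handed in; nothing more can be done
None
```

The jar is standing upright in the V-shaped holder, pressed against both jaws, and I handed in with the hand still pushing it. I lifted the smaller jar by its lid and set it on the plate 25 mm short of the seat. Then I pushed it in with closed fingers on the glass, from the open end of the V.

**Last checks:**
- **Push:** it held steady for 0.8 s at about 15 N along the V, with 0.4 N sideways and 3.6 N of downward drag. The sideways force was close to zero, so both jaws are carrying load. I could not read each jaw's force directly.
- **Jar position:** both camera views put the lid within about 2 mm of where it should be for a jar 3 mm past first touch, and the jar looked upright. Those pictures were taken just before the last push of about 1 mm.
- **Hand:** the fingers are about 43 mm behind the seat and the hand is clear of the lid.
- **Other things:** I moved nothing near the pan, squeezer, whisk or spoon rest. I did not re-measure their positions at the end.

**What went differently:** I planned to lean the hand back 35°, but one wrist joint reached its limit near 31°, so I finished at 22°. The downward drag reached 10 N during the push, and I eased it off by raising the hand slightly.

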